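# Put the hand-held tester back on its charging cradle

### The arm

A 6-joint arm with a two-finger parallel gripper is mounted at the origin on the work surface; the furniture and walls round the work are solid. World frame = base frame: x ahead of the robot, y to its left, z up, the work surface at z = 0. Lengths are in mm, angles in rad, forces in N, time in s.
With the tool pointing down it reaches from about 200 to 875 mm from the base axis. Payload 3.4 kg.
Tool frame: the origin (TCP) lies midway between the tips of the shut fingers; the grasp point (between the pads) lies 19 mm behind it (bot.tcp_to_grasp is the distance from the TCP to the grasp point, in mm); z points along the fingers, y is the direction in which the jaws open and shut (so a half turn about z gives the same grasp; the last joint's range is limited). The gripper opens to 94 mm and grips with 3 to 60 N. Pads are 16 mm wide; open, the fingers measure 119 mm over their backs; the gripper's body (75 mm by 177 mm) begins 78 mm behind the grasp point.
Start: joints at [1.214, 0.276, 1.505, -0, 1.361, -0.121], TCP at [134.348, 559.121, 205.493] pointing down, gripper open.
Joint ranges: [-2.89, 2.89], [-0.75, 2.08], [0.22, 2.7], [-1.18, 4.32], [0.11, 2.71], [-2.7, 2.7]. Speed limits (rad/s): [2.57, 2.57, 3.14, 3.14, 3.14, 3.14].

### API

Orientations are given as a 3x3 rotation matrix whose columns are the frame's x, y, z axes.
In Python, from cell import telemetry, imaging, bot gives the robot as it stands. The module is installed in compiled form; this text tells all that it offers.
- The arm moves only by the tool servo_tool, never from a script. Its argument "motion" is text: rows parted by semicolons, each of 7 numbers parted by spaces: the turn, a rotation vector about the tool's x, y, z in rad, then the shift along the tool's x, y, z in m, then the opening, from 0 (shut) to 1 (fully open). In form: wx wy wz tx ty tz jaw; .... A call has 1 to 10 rows; each row shifts and turns the commanded pose from where the row before left it, along the tool's axes as they then stand; what a row does not reach is not made up. A row lasts 1/12 s, in which the tool goes at most 41.7 mm and 7.16 degrees, less where a joint would pass 70% of its speed; a pose out of reach is approached as far as the arm can. A call is refused whole if a number of a shift passes 0.0417 or a number of a turn 0.125, either way. A call with a gripper value outside its range is refused whole. The fingers move at their own pace and stop on an object; "grip_force" is the grip in N (left out, the last holds). Time passes only in rows, so rows that do not move let the fingers close. It gives the time, the measured TCP pose, the force and the opening at its end, in the units of the state.
- telemetry.get_obs(): the state, without advancing time (a new reading comes with each control period).
- imaging.read_camera(name): name is "scene" or "top"; returns a dict with "pixels" (480x640x3 uint8, red, green, blue), "fx", "fy", "cx", "cy" (pixels), "origin" and "rotation" of the camera in the world. Camera axes: x right, y up, looking along -z (the intrinsics and any distortion apply to the point x, -y, -z); pixel columns grow to the right and rows downward; lengths in mm; the calibration is good to about 2 mm. A picture is of the moment at which its call begins. There is no depth.
- bot.sign_off(): hands the job in, once; it reports no verdict.
The state is a dict: "time_s": time; "joint_pos": joint angles; "qd": joint speeds; "joint_torque": joint torques, N m; "eef_pos": TCP position; "ee_rot": TCP orientation; "contact_force": force on the tool from outside, world axes, zero at the start; "ft_torque": the same for the moment, N m; "opening": finger opening in mm.
Only numpy, scipy, OpenCV 4.12 (cv2) and the standard library are available. Lean on these libraries where they do the work, as an engineer would, in place of code of your own. Each camera call takes 0.05 s, during which the arm holds its last target. There are 200 camera calls.

### The job

The hand-held tester has been left lying on its screen. Put it on its charging cradle to charge: foot down behind the lip on the sprung contact, orange end up, leaning back against the rest with its screen facing out to the front. Set it in gently and leave the tray, the screwdriver, the tape and the standing lamp where they are.

Things in the scene. Friction and masses are not known exactly. Their poses are not given: they have to be found in the camera images.
- tester: Loose hand-held tester, a slab 160 mm long (x), 66 wide (y), 24 thick (z), about 0.3 kg, balanced at its middle. Grey back, orange top end (last 30 mm at +x), black foot end with brass contacts (-x). Origin: centre of the screen face; +x to the orange end, +z out through the back. Starts lying on its screen (+z up). Set down upright, it stands by itself on its flat foot.
- tester_foot (a point): Centre of the tester's foot end face (80 mm from the middle towards -x, mid-thickness). Axes as the tester's.
- tester_top (a point): Centre of the tester's orange top end face (80 mm from the middle towards +x, mid-thickness). Axes as the tester's.
- cradle: Off-white charging cradle, screwed down. Origin: centre of the underside of its 122 x 94 mm base; z up, front along -x. The rest leans back 25 degrees (its top towards +x), 50 mm wide, 10 thick, 98 high along its slope. Side cheeks, 74 mm apart inside, 86 outside, stand 22 mm above the ledge. Tester seated: tester_foot at x -31, z 23 mm, tester_top at x 37, z 168 mm in this frame.
- cradle_corner (a point): Middle of the line where the cradle's rest meets its ledge, 18 mm above the bench. The ledge is square to the rest, so it rises to the front; it is 32 mm deep, then comes the lip. Axes as the cradle's.
- cradle_lip (a point): Middle of the top edge of the lip at the front of the ledge; the lip is 6 mm thick and stands 13 mm above the ledge, measured along the slope of the rest. Axes as the cradle's.
- contact (a joint): Sprung charging contact in the middle of the ledge, a black bar 40 mm long with brass pads: 0 = up (stands 5 mm above the ledge), 0.005 m = pressed flush with the ledge. About 0.9 N presses it flush: the tester's weight is enough. It moves along the slope of the rest.
- tag_tray: Bystander: red parts tray 75 x 95 x 22 mm, origin at the centre of its underside.
- screwdriver: Bystander: yellow screwdriver 27 x 156 x 29 mm lying along its y, origin at the centre of its underside.
- tape_roll: Bystander: yellow tape roll lying flat, 66 x 71 x 20 mm, origin at the centre of its underside.
- lamp: Bystander: black goose-neck lamp standing on its round base, 76 mm across and 237 mm high, origin at the centre of its underside.
There are look-alikes about, which are no part of the job. Several things have the shape of the cradle; the one meant has the colours described above.

How it is judged (in metres and radians):
At the end, for the whole second after the job is handed in: The tester rests still in the cradle: foot behind the lip, within 8 mm of the middle, contact pressed at least 3.5 of 5 mm, leaning back 20 to 32 degrees from vertical, screen to the cradle's front, orange end up and within 14 mm of the middle sideways (x of tester_foot in the frame of cradle between -0.045 and -0.024 m and y of tester_foot in the frame of cradle between -0.008 and 0.008 m and z of tester_foot in the frame of cradle below 0.031 m and x of tester_top in the frame of cradle above 0.018 m and y of tester_top in the frame of cradle between -0.014 and 0.014 m and x of tester in the frame of cradle below 0.003 m and angle between tester's own x axis and vertical between 0.35 and 0.57 rad and value of joint contact above 0.0035 m and linear speed of tester below 0.02 m/s); the robot touches nothing.
It fails at once if the tester is rammed, knocked or dropped into the cradle (over 60 N, or touching it at over 0.35 m/s) (contact force between tester and cradle above 60 N or (contact force between tester and cradle above 1 N and linear speed of tester above 0.35 m/s)).
It fails at once if the red tray is moved more than 25 mm (distance of tag_tray from where it was at the start of the episode above 0.025 m).
It fails at once if the screwdriver is moved more than 25 mm (distance of screwdriver from where it was at the start of the episode above 0.025 m).
It fails at once if the tape roll is moved more than 25 mm (distance of tape_roll from where it was at the start of the episode above 0.025 m).
It fails at once if the lamp is moved more than 25 mm (distance of lamp from where it was at the start of the episode above 0.025 m).
It also fails if it takes over 58 s, if anything falls off the work surface, if the arm or the gripper's body presses on something with over 40 N, if the wrist force passes 120 N, or if a joint passes its speed limit or range.

## Working session

There is one attempt and no reset: what is moved stays moved. The work goes in short steps, Python scripts to look and compute and a tool call to move; the robot and the scene stay as the last step left them, time stands still between calls to the robot, and variables do not carry over. Pictures are saved under pics/ and viewed, about 8 in all and at most 12, crops included, and the job is handed in when it is done.

Besides the shell and the picture viewer there is one more tool, called after "Call:" as name(argument=value, ...), one argument or row to a line, values as JSON. servo_tool: Moves the arm, as the interface text tells. Its arguments: {"type":"object","properties":{"motion":{"type":"string"},"grip_force":{"type":"number"}},"required":["motion"]}

```bash
mkdir -p pics; cat > h.py <<'E'
import numpy as np, cv2
from cell import telemetry, imaging, bot
def snap(n,tag):
    c=imaging.read_camera(n); cv2.imwrite(f'pics/{tag}.png',c['pixels'][:,:,::-1]); np.savez(f'{tag}.npz',**{k:v for k,v in c.items()}); return c
E
python3 - <<'E'
from h import *
for n in('top','scene'):
    c=snap(n,n+'0'); print({k:(np.round(v,4).tolist() if k!='pixels' else 0) for k,v in c.items()})
s=telemetry.get_obs(); print(s)
E
```

```text
{'pixels': 0, 'fx': 477.5076, 'fy': 477.5076, 'cx': 311.1768, 'cy': 236.4125, 'origin': [355.1064, 65.0931, 1276.6127], 'rotation': [[-0.0053, 0.9894, -0.1453], [-1.0, -0.0048, 0.0036], [0.0028, 0.1453, 0.9894]]}
{'pixels': 0, 'fx': 589.8861, 'fy': 589.8861, 'cx': 315.8237, 'cy': 253.1425, 'origin': [-742.6604, 1184.7376, 1141.0137], 'rotation': [[-0.6498, 0.4001, -0.6463], [-0.7601, -0.3475, 0.5492], [-0.0048, 0.8481, 0.5299]]}
{'time_s': 0.1, 'joint_pos': array([ 1.21400408e+00,  2.76526209e-01,  1.50595260e+00, -2.46980539e-05,
        1.36072588e+00, -1.21000217e-01]), 'qd': array([-8.76114863e-05, -2.42327629e-03, -1.00370351e-03, -8.63703724e-04,
        1.31117727e-03,  1.91343941e-03]), 'joint_torque': array([ 3.01815722e-03, -4.05461025e+01, -2.37778544e+01,  7.04543875e-02,
        3.00019991e-02, -3.22059350e-05]), 'eef_pos': array([134.16794386, 558.61860843, 204.71591205]), 'ee_rot': array([[-9.72330780e-01,  2.33607712e-01, -5.40399614e-04],
       [ 2.33608275e-01,  9.72329608e-01, -1.51894230e-03],
       [ 1.70609909e-04, -1.60315618e-03, -9.99998700e-01]]), 'contact_force': array([-0.40296037,  0.53092682,  0.35722023]), 'ft_torque': array([0.00839485, 0.03078237, 0.01904141]), 'opening': 94.1457502930371}
```

View pics/top0.png

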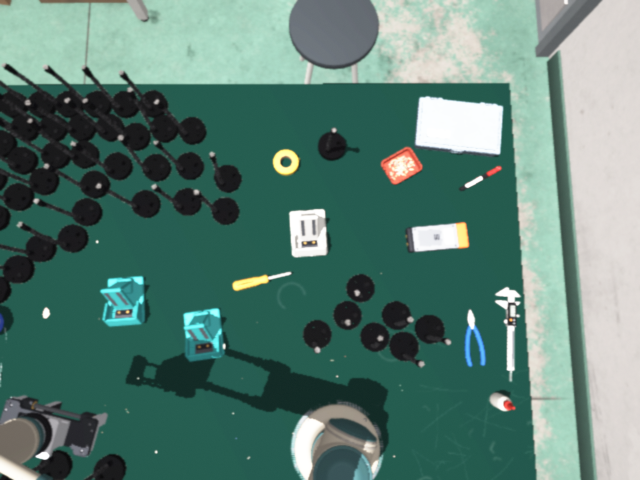

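View pics/scene0.png

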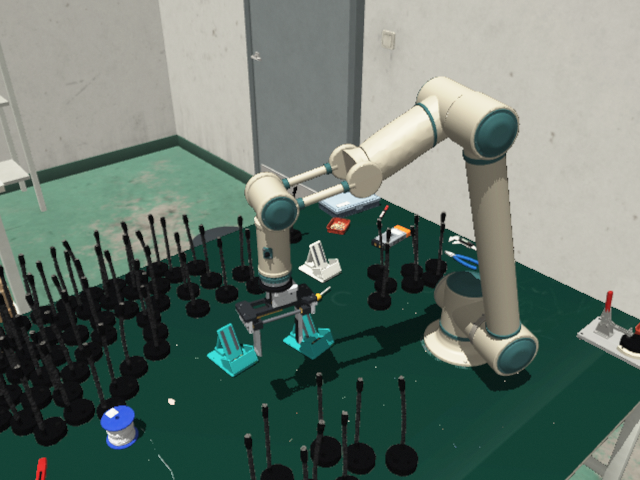

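Top view: the off-white cradle is at (309,233), contact towards the image bottom, so its front faces the robot. The two teal ones at (124,302) and (204,333) are the look-alikes. The tester is at (437,237) with its orange end to the right. The lamp meant is at (332,147), the tape at (286,162), the tray at (402,165) and the screwdriver at (262,282). An enlarged crop will confirm the cradle and the tester.

```bash
python3 - <<'E'
from h import *
a=cv2.imread('pics/top0.png')
A=cv2.resize(a[200:270,280:350],(400,400),interpolation=cv2.INTER_CUBIC)   # x5.714
B=cv2.resize(a[202:272,400:470],(400,400),interpolation=cv2.INTER_CUBIC)
cv2.imwrite('pics/crop1.png',np.hstack([A,B]))
E
```

```text
(no output)
```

View pics/crop1.png

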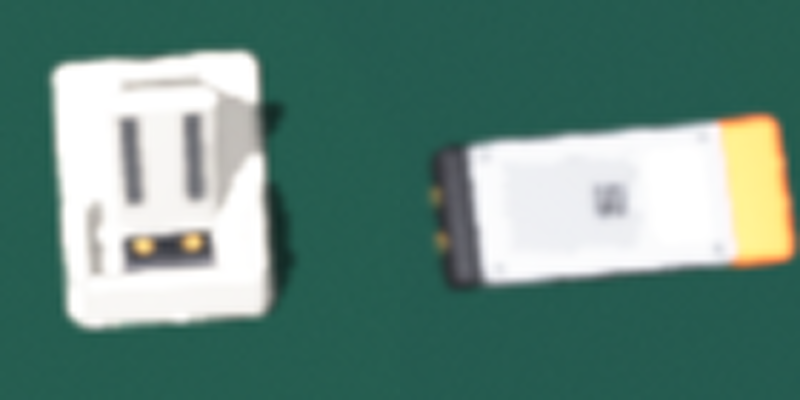

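The left crop shows an off-white cradle with black rubber strips, a black contact with two brass pads and its lip to the image bottom. It is the only one in the described colours; the teal ones don't fit. The right crop shows the tester with the black foot and brass contacts to the left and the orange end to the right. Next I fit both footprints.

```bash
cat >> h.py <<'E'
from scipy.optimize import minimize, least_squares
def proj(c,P):
    p=(np.atleast_2d(P)-c['origin'])@c['rotation']
    return np.c_[c['cx']+c['fx']*p[:,0]/-p[:,2], c['cy']-c['fy']*p[:,1]/-p[:,2]]
def ray(c,u,v,z):
    d=c['rotation']@np.array([(u-c['cx'])/c['fx'],-(v-c['cy'])/c['fy'],-1]); return c['origin']+d*(z-c['origin'][2])/d[2]
def load(t): return {k:v for k,v in np.load(t+'.npz').items()}
def fitbox(c,mask,x0,L,W,H):
    S=8
    box=np.array([[a*L/2,b*W/2,z] for a in(-1,1) for b in(-1,1) for z in(0,H)])
    r0=mask.nonzero(); m=cv2.resize(mask[r0[0].min()-6:r0[0].max()+7,r0[1].min()-6:r0[1].max()+7].astype(np.float32),None,fx=S,fy=S,interpolation=cv2.INTER_LINEAR)
    off=np.array([r0[1].min()-6,r0[0].min()-6])
    def cost(p):
        R=np.array([[np.cos(p[2]),-np.sin(p[2]),0],[np.sin(p[2]),np.cos(p[2]),0],[0,0,1]])
        q=(proj(c,box@R.T+[p[0],p[1],0])-off+.5)*S-.5
        h=cv2.convexHull(q.astype(np.float32)); im=np.zeros(m.shape,np.uint8)
        cv2.fillConvexPoly(im,np.round(h*16).astype(np.int32),1,shift=4)
        return np.abs(im-m).sum()/S/S
    s=np.array([[0,0,0],[8,0,0],[0,8,0],[0,0,.08]])
    r=minimize(cost,x0,method='Nelder-Mead',options=dict(initial_simplex=np.array(x0)+s)); return r.x,r.fun,m.sum()/S/S
E
python3 - <<'E'
from h import *
c=load('top0'); im=c['pixels'].astype(int)
g=im[255,320]; print('green',g)
def region(u0,v0,u1,v1,f):
    m=np.zeros(im.shape[:2],bool); m[v0:v1,u0:u1]=f(im[v0:v1,u0:u1]); 
    n,l,st,_=cv2.connectedComponentsWithStats(m.astype(np.uint8)); return l==1+st[1:,4].argmax()
mt=region(400,215,475,260,lambda p:(p[...,1]-p[...,0]<18))
mc=region(280,200,340,265,lambda p:(p.min(-1)>110))
# fill holes
for m in(mt,mc): print(m.sum(), [m.nonzero()[i].min() for i in(0,1)],[m.nonzero()[i].max() for i in(0,1)])
mc=cv2.drawContours(np.zeros(mc.shape,np.uint8),cv2.findContours(mc.astype(np.uint8),0,2)[0],-1,1,-1)
t0=ray(c,437,237,12); c0=ray(c,309,233,8)
print('tester',fitbox(c,mt,[t0[0],t0[1],-1.5],160,66,24))
for H in(6,12): print('cradle',fitbox(c,mc,[c0[0],c0[1],0],122,94,H))
for n,(u,v) in dict(lamp=(332,147),tape=(286,162),tray=(402,165),sd=(262,282),l1=(360,288),l2=(347,315),l3=(397,315),l4=(430,330),box=(430,150),sd2=(462,188),edge=(520,237)).items(): print(n,ray(c,u,v,10)[:2].round())
# contact pads in crop -> px, z~25
for u,v in((143,245),(192,243)): print(ray(c,280+(u+.5)/5.714-.5,200+(v+.5)/5.714-.5,27)[:2])
E
```

```text
green [142 152 145]
1566 [np.int64(222), np.int64(406)] [np.int64(251), np.int64(469)]
1661 [np.int64(209), np.int64(289)] [np.int64(257), np.int64(327)]
tester (array([ 536.90445177, -276.32964432,   -1.48717978]), np.float64(79.12744140625), np.float32(1566.0))
cradle (array([5.52774238e+02, 6.97771000e+01, 6.18137922e-02]), np.float64(136.5352783203125), np.float32(1714.0))
cradle (array([5.52030811e+02, 7.00872986e+01, 6.26261877e-02]), np.float64(116.7144775390625), np.float32(1714.0))
lamp [790.   2.]
tape [748. 128.]
tray [ 738. -190.]
sd [420. 191.]
l1 [403. -68.]
l2 [333. -32.]
l3 [ 332. -163.]
l4 [ 293. -248.]
box [ 780. -268.]
sd2 [ 672. -351.]
edge [ 537. -500.]
[522.5181173   77.97927698]
[523.33974884  55.33451586]
```

The cradle is at about (552,70) with yaw 0.06. The tester is at (537,-276) with its +x at azimuth -1.487. 

Plan:
1. Grip the tester across its width near the orange end.
2. Hinge it upright about its foot and let it stand.
3. Regrip it with the tool tilted 25°.
4. Place it with the tool vertical.

First I raise and yaw the tool.

Call:
servo_tool(
  motion="0 0 0.12 0 0 -0.0125 1;0 0 0.12 0 0 -0.0125 1;0 0 0.12 0 0 -0.0125 1;0 0 0.12 0 0 -0.0125 1;0 0 0.12 0 0 -0.0125 1;0 0 0.12 0 0 -0.0125 1;0 0 0.12 0 0 -0.0125 1;0 0 0.12 0 0 -0.0125 1;0 0 0.12 0 0 -0.0125 1;0 0 0.05 0 0 -0.0125 1",
  grip_force=6,
)

```text
time_s: 0.93
eef_pos: [134.2, 558.8, 330.6]
ee_rot: [[-0.199, 0.98, -0.0], [0.98, 0.199, -0.001], [-0.001, -0.0, -1.0]]
contact_force: [-1.0, 0.1, -0.5]
opening: 94.0
```

Call:
servo_tool(
  motion="0 0 0 -0.038 0.009 0 1;0 0 0 -0.038 0.009 0 1;0 0 0 -0.038 0.009 0 1;0 0 0 -0.038 0.009 0 1;0 0 0 -0.038 0.009 0 1;0 0 0 -0.038 0.009 0 1;0 0 0 -0.038 0.009 0 1;0 0 0 -0.038 0.009 0 1;0 0 0 -0.038 0.009 0 1;0 0 0 -0.038 0.009 0 1",
)

```text
time_s: 1.77
eef_pos: [299.7, 203.6, 330.3]
ee_rot: [[-0.204, 0.979, 0.0], [0.979, 0.204, 0.0], [0.0, 0.0, -1.0]]
contact_force: [2.1, 1.2, -0.6]
opening: 93.8
```

Call:
servo_tool(
  motion="0 0 0 -0.038 0.009 0 1;0 0 0 -0.038 0.009 0 1;0 0 0 -0.038 0.009 0 1;0 0 0 -0.038 0.009 0 1;0 0 0 -0.038 0.009 0 1;0 0 0 -0.038 0.009 0 1;0 0 0 -0.038 0.009 0 1;0 0 0 -0.038 0.009 0 1;0 0 0 -0.038 0.009 0 1;0 0 0 -0.038 0.009 0 1",
)

```text
time_s: 2.6
eef_pos: [465.4, -150.3, 330.0]
ee_rot: [[-0.203, 0.979, -0.0], [0.979, 0.203, 0.001], [0.001, -0.0, -1.0]]
contact_force: [1.0, 1.2, 0.4]
opening: 93.9
```

Call:
servo_tool(
  motion="0 0 0 -0.0325 0.0063 0 1;0 0 0 -0.0325 0.0063 0 1;0 0 0 -0.0325 0.0063 0 1;0 0 0 -0.0325 0.0063 0 1;0 0 0 -0.0325 0.0063 0 1;0 0 0 -0.0325 0.0063 0 1;0 0 0.12 0 0 0.03 1;0 0 0 0 0 0.04 1;0 0 0 0 0 0.04 1;0 0 0 0 0 0.04 1",
)

```text
time_s: 3.43
eef_pos: [541.7, -331.7, 178.4]
ee_rot: [[-0.084, 0.996, 0.0], [0.996, 0.084, 0.0], [0.0, 0.0, -1.0]]
contact_force: [0.2, -0.4, -0.6]
opening: 94.1
```

```bash
python3 - <<'E'
from h import *
s=telemetry.get_obs(); print(s['eef_pos'].round(1),s['joint_pos'].round(3),s['ee_rot'].round(3).tolist())
c=snap('top','top1'); c2=snap('scene','scene1')
A=cv2.resize(cv2.imread('pics/top1.png')[190:290,380:500],(600,500),interpolation=cv2.INTER_CUBIC)
B=cv2.imread('pics/scene1.png')[130:330,310:510]
cv2.imwrite('pics/c2.png',A)
E
```

```text
[ 541.7 -331.7  178.4] [-0.659  0.381  1.414  0.     1.347 -0.743] [[-0.084, 0.996, 0.0], [0.996, 0.084, 0.0], [0.0, 0.0, -1.0]]
```

View pics/c2.png

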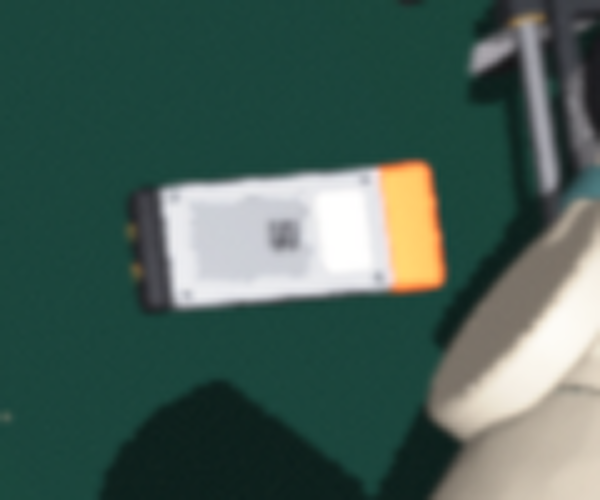

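The tester is unoccluded: foot end near crop (135..165, 190..310), orange end near (385..445, 160..290). I check the model's corners against those.

```bash
python3 - <<'E'
from h import *
c=load('top1'); im=c['pixels'].astype(int)
p=im[215:260,400:475]; m0=((p[...,0]-p[...,1]>-8)&(p.max(-1)>45))|(p.max(-1)<48)&(p[...,1]-p[...,0]<12)
m=np.zeros(im.shape[:2],np.uint8); m[215:260,400:475]=m0
n,l,st,_=cv2.connectedComponentsWithStats(m); m=(l==1+st[1:,4].argmax()).astype(np.uint8); print(m.sum())
x,f,_=fitbox(c,m,[537,-276,-1.487],160,66,24); print(x,f)
for q in([537,-276,-1.487],x):
    R=np.array([[np.cos(q[2]),-np.sin(q[2])],[np.sin(q[2]),np.cos(q[2])]])
    P=[[*(R@[a,b]+q[:2]),24] for a,b in((-80,33),(80,33),(80,-33),(-80,-33))]
    print(((proj(c,P)-[380,190]+.5)*5-.5).round(0).tolist())
E
```

```text
1521
[ 536.94059517 -276.27191843   -1.47836349] 110.7806396484375
[[135.0, 187.0], [433.0, 161.0], [450.0, 283.0], [150.0, 310.0]]
[[135.0, 188.0], [433.0, 160.0], [451.0, 282.0], [151.0, 311.0]]
```

Call:
servo_tool(
  motion="0 0 0 0 0 0.04 1;0 0 0 0 0 0.04 1;0 0 0 0 0 0.04 1;0 0 0 0 0 0.035 1;0 0 0 0 0 0.01 1;0 0 0 0 0 0.007 1;0 0 0 0 0 0 1;0 0 0 0 0 0 0;0 0 0 0 0 0 0;0 0 0 0 0 0 0",
  grip_force=8,
)

```text
time_s: 4.37
eef_pos: [543.4, -332.6, 10.8]
ee_rot: [[-0.085, 0.996, 0.003], [0.996, 0.085, -0.003], [-0.003, 0.003, -1.0]]
contact_force: [-0.2, 0.5, 0.2]
opening: 77.1
```

Call:
servo_tool(
  motion="0 0 0 0 0 0 0;0 0 0 0 0 0 0;0 0 0 0 0 0 0;0 0 0 0 0 0 0;0 0 0 0 0 0 0;0 0 0 0 0 0 0",
)

```text
time_s: 4.87
eef_pos: [542.2, -332.1, 9.8]
ee_rot: [[-0.085, 0.996, 0.001], [0.996, 0.085, -0.001], [-0.001, 0.001, -1.0]]
contact_force: [-2.0, -0.2, 6.2]
opening: 65.8
```

Call:
servo_tool(
  motion="0 0 0 0.0015 0 -0.0105 0;0 0 0 0.0024 0 -0.0105 0;0 0 0 0.0031 0 -0.0102 0;0 0 0 0.004 0 -0.01 0;0 0 0 0.0047 0 -0.0096 0;0 0 0 0.0054 0 -0.0092 0;0 0 0 0.0061 0 -0.0087 0;0 0 0 0.0069 0 -0.0083 0;0 0 0 0.0075 0 -0.0077 0;0 0 0 0.008 0 -0.0071 0",
)

```text
time_s: 5.7
eef_pos: [537.9, -281.7, 101.3]
ee_rot: [[-0.085, 0.996, 0.001], [0.996, 0.085, -0.001], [-0.001, 0.001, -1.0]]
contact_force: [-1.1, -0.6, -0.6]
opening: 65.9
```

```bash
python3 - <<'E'
from h import *
snap('scene','scene2')
A=cv2.imread('pics/scene2.png')[150:350,330:530]
cv2.imwrite('pics/c3.png',cv2.resize(A,(600,600),interpolation=cv2.INTER_CUBIC))
E
```

```text
(no output)
```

View pics/c3.png

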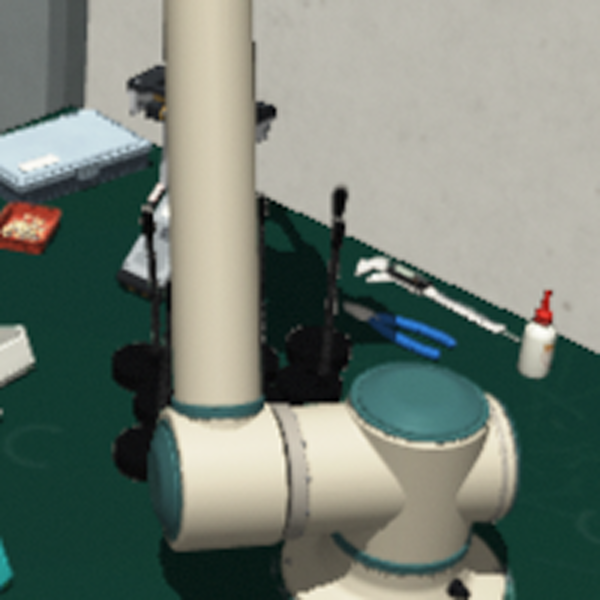

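The arm hides most of it, but the tester's grey slab slopes up from its foot at crop (145,275) to the gripper, so the hinging works. I continue to upright.

Call:
servo_tool(
  motion="0 0 0 0.0086 0 -0.0064 0;0 0 0 0.009 0 -0.0058 0;0 0 0 0.0095 0 -0.005 0;0 0 0 0.0098 0 -0.0043 0;0 0 0 0.0102 0 -0.0035 0;0 0 0 0.0104 0 -0.0027 0;0 0 0 0.0106 0 -0.0018 0;0 0 0 0.0107 0 -0.001 0;0 0 0 0.0108 0 -0.002 0;0 0 0 0.0108 0 -0.002 0",
)

```text
time_s: 6.58
eef_pos: [528.2, -179.8, 134.0]
ee_rot: [[-0.085, 0.996, -0.002], [0.996, 0.085, 0.003], [0.003, -0.002, -1.0]]
contact_force: [0.1, -0.4, -2.7]
opening: 65.9
```

```bash
python3 - <<'E'
from h import *
snap('scene','scene3');snap('top','top3')
s=telemetry.get_obs(); print(s['eef_pos'].round(1),s['contact_force'].round(1))
A=cv2.imread('pics/scene3.png')[160:280,310:430];B=cv2.imread('pics/top3.png')[180:300,350:470]
cv2.imwrite('pics/c4.png',cv2.resize(np.hstack([A,B]),(800,400),interpolation=cv2.INTER_CUBIC))
E
```

```text
[ 527.9 -178.9  133.9] [-0.6  0.3 -2.7]
```

View pics/c4.png

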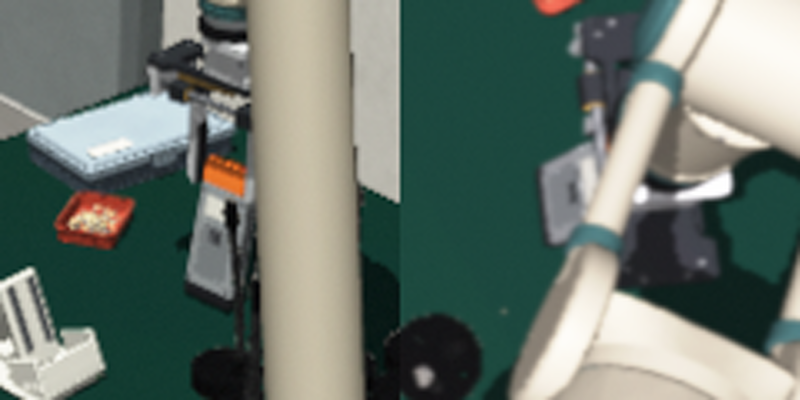

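The tester hangs nearly upright with its orange end up and its back towards +y. There's some residual lean, which I estimate from the foot corners: scene crop (187,292) and (232,310); top crop (540,165) and (545,243).

```bash
python3 - <<'E'
from h import *
cs,ct=load('scene3'),load('top3')
T=np.array([527.9,-178.9,134]); yt=np.array([.996,.085,0]); h=np.array([.085,-.996,0]); u=np.array([0,0,1])
for ph in(60,70,75,80,85,90):
    a=np.radians(ph); xt=np.cos(a)*h+np.sin(a)*u; zt=-np.sin(a)*h+np.cos(a)*u
    piv=T+[0,0,5]
    C=lambda x,y,z: piv+(x-55.6)*xt+y*yt+(z-14)*zt
    P=[C(-80,s,z) for z in(24,0) for s in(-33,33)]+[C(80,s,24) for s in(-33,33)]
    print(ph,((proj(cs,P)-[310,160])*3.333).round().astype(int).tolist(),((proj(ct,P)-[350,180])*3.333+[400,0]).round().astype(int).tolist(), 'lowz',min(p[2] for p in P).round(1))
E
```

```text
60 [[194, 314], [148, 292], [206, 316], [160, 294], [249, 174], [201, 154]] [[481, 250], [472, 168], [505, 249], [496, 168], [620, 219], [609, 127]] lowz 14.6
70 [[206, 316], [160, 294], [219, 315], [173, 292], [246, 175], [198, 155]] [[505, 249], [496, 168], [532, 248], [522, 167], [614, 219], [603, 127]] lowz 6.8
75 [[212, 316], [166, 293], [226, 312], [180, 290], [245, 176], [197, 156]] [[518, 248], [509, 167], [545, 247], [536, 166], [611, 219], [600, 128]] lowz 4.4
80 [[219, 314], [173, 292], [233, 309], [187, 287], [243, 177], [195, 157]] [[531, 248], [522, 167], [560, 246], [550, 165], [607, 220], [596, 128]] lowz 3.0
85 [[226, 312], [180, 290], [240, 305], [194, 284], [242, 178], [194, 158]] [[545, 247], [536, 166], [574, 244], [565, 164], [604, 220], [593, 128]] lowz 2.7
90 [[233, 309], [186, 287], [246, 301], [200, 279], [241, 180], [192, 159]] [[559, 245], [550, 165], [589, 243], [579, 162], [601, 221], [590, 129]] lowz 3.4
```

Back-foot corners match φ≈87°, so it hangs almost vertical, 3 mm clear of the bench. No regrasp is needed. I firm the grip, lift, yaw 90°, then tilt 28° clear of the cradle.

Call:
servo_tool(
  motion="0 0 0 0 0 0 0;0 0 0.12 0 0 -0.007 0;0 0 0.12 0 0 -0.0075 0;0 0 0.12 0 0 -0.0075 0;0 0 0.12 0 0 -0.0075 0;0 0 0.12 0 0 -0.0075 0;0 0 0.12 0 0 -0.0075 0;0 0 0.12 0 0 -0.0075 0;0 0 0.12 0 0 -0.0075 0;0 0 0.12 0 0 -0.0075 0",
  grip_force=30,
)

```text
time_s: 7.52
eef_pos: [528.9, -182.4, 201.1]
ee_rot: [[0.842, 0.539, -0.002], [0.539, -0.842, 0.001], [-0.001, -0.002, -1.0]]
contact_force: [0.1, 0.5, -3.3]
opening: 65.7
```

Call:
servo_tool(
  motion="0 0 0.12 0 0 0 0;0 0 0.12 0 0 0 0;0 0 0.12 0 0 0 0;0 0 0.12 0 0 0 0;0 0 0.034 0 0 0 0;0 -0.12 0 0 0 0 0;0 -0.12 0 0 0 0 0;0 -0.12 0 0 0 0 0;0 -0.12 0 0 0 0 0;0 0 0 0 0 0 0",
)

```text
time_s: 8.35
eef_pos: [532.8, -181.9, 193.9]
ee_rot: [[0.881, 0.064, -0.468], [0.058, -0.998, -0.026], [-0.469, -0.004, -0.883]]
contact_force: [0.9, -0.6, -5.4]
opening: 65.8
```

```bash
python3 - <<'E'
from h import *
snap('scene','scene5');snap('top','top5')
s=telemetry.get_obs(); print(s['eef_pos'].round(1),s['contact_force'].round(1),s['joint_pos'].round(2),s['ee_rot'].round(3).tolist(),s['opening'])
A=cv2.imread('pics/scene5.png')[150:290,270:410];B=cv2.imread('pics/top5.png')[170:310,310:450]
cv2.imwrite('pics/c5.png',cv2.resize(np.hstack([A,B]),(800,400),interpolation=cv2.INTER_CUBIC))
E
```

```text
[ 529.9 -182.1  198.8] [-0.9  1.1 -2.6] [-0.33  0.54  1.21 -0.18  1.84  1.17] [[0.885, 0.062, -0.462], [0.056, -0.998, -0.027], [-0.463, -0.002, -0.886]] 65.75007966213589
```

View pics/c5.png

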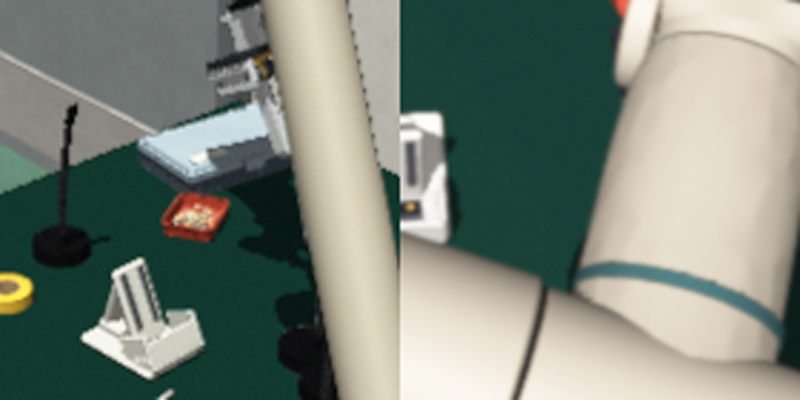

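The scene crop shows the cradle at (145,320) and the lamp at (60,180) clear. The tester is hidden behind the arm. I move level to a pre-place point in front of and above the cradle.

Call:
servo_tool(
  motion="0 0 0 0.0061 -0.0313 -0.0032 0;0 0 0 0.0061 -0.0313 -0.0032 0;0 0 0 0.0061 -0.0313 -0.0032 0;0 0 0 0.0061 -0.0313 -0.0032 0;0 0 0 0.0061 -0.0313 -0.0032 0;0 0 0 0.0061 -0.0313 -0.0032 0;0 0 0 0.0061 -0.0313 -0.0032 0;0 0 0 0.0061 -0.0313 -0.0032 0;0 0 0 0 0 0 0;0 0 0 0 0 0 0",
)

```text
time_s: 9.28
eef_pos: [568.1, 71.8, 204.3]
ee_rot: [[0.888, 0.063, -0.456], [0.056, -0.998, -0.029], [-0.457, 0.0, -0.89]]
contact_force: [0.1, -0.3, -2.3]
opening: 65.6
```

```bash
python3 - <<'E'
from h import *
snap('scene','scene6');snap('top','top6')
s=telemetry.get_obs(); print(s['eef_pos'].round(1),s['contact_force'].round(1),s['joint_pos'].round(2),s['ee_rot'].round(3).tolist(),s['opening'])
A=cv2.imread('pics/scene6.png')[150:290,250:390];B=cv2.imread('pics/top6.png')[170:310,240:380]
cv2.imwrite('pics/c6.png',cv2.resize(np.hstack([A,B]),(800,400),interpolation=cv2.INTER_CUBIC))
c=load('scene5')
def cw(p,q=(552.3,70,.06)): 
    p=np.atleast_2d(p); return np.c_[q[0]+p[:,0]*np.cos(q[2])-p[:,1]*np.sin(q[2]),q[1]+p[:,0]*np.sin(q[2])+p[:,1]*np.cos(q[2]),p[:,2]]
P=[[-61,47,0],[-61,-47,0],[61,47,0]]; print(((proj(c,cw(P))-[270,150])*2.857).round())
E
```

```text
[568.1  69.9 203.8] [-0.1  0.6 -3. ] [ 0.02  0.57  1.14 -0.02  1.91  1.52] [[0.887, 0.061, -0.458], [0.054, -0.998, -0.029], [-0.458, 0.001, -0.889]] 65.72419578829724
[[148. 382.]
 [203. 351.]
 [ 78. 341.]]
```

View pics/c6.png

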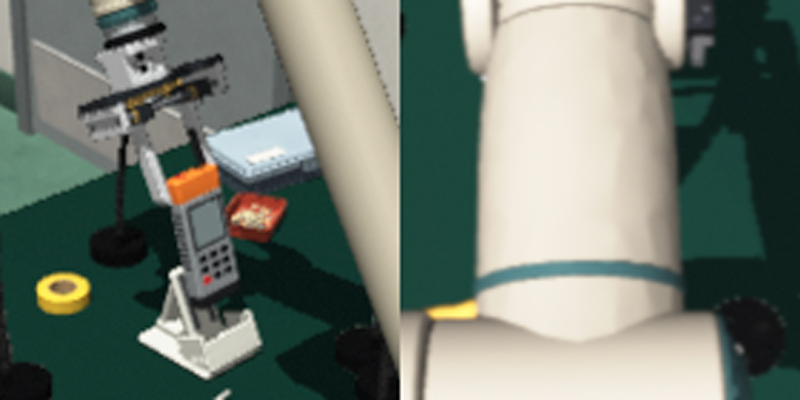

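The scene crop shows the tester with its screen to the front, orange end up and foot above the cradle. Its top front corners are near (167,180) and (218,165), its foot corners near (190,302) and (240,282). I check the model.

```bash
cat >> h.py <<'E'
def tester(T,R,al,xg=55.6,zg=14):
    """tester frame from TCP pose; al = tool-to-slab angle (rad)"""
    tx,ty,tz=R.T; xt=-tz*np.cos(al)-tx*np.sin(al); zt=tx*np.cos(al)-tz*np.sin(al); yt=-np.cross(xt,zt)
    piv=T-5*tz
    return lambda x,y,z: piv+(x-xg)*xt+y*yt+(z-zg)*zt
def incr(p,q=(552.3,70,.06)):
    d=np.asarray(p)-[q[0],q[1],0]; return np.array([d[0]*np.cos(q[2])+d[1]*np.sin(q[2]),-d[0]*np.sin(q[2])+d[1]*np.cos(q[2]),d[2]])
E
python3 - <<'E'
from h import *
c=load('scene6'); s=telemetry.get_obs(); T,R=s['eef_pos'],s['ee_rot']
a=c['pixels'][180:262,300:340,::-1]; cv2.imwrite('pics/c7.png',cv2.resize(a,(390,800),interpolation=cv2.INTER_CUBIC)[:600] if 0 else cv2.resize(a,(293,600),interpolation=cv2.INTER_CUBIC))
for d in(-6,-3,0,3,6):
    C=tester(T,R,np.radians(d)); P=[C(80,-33,0),C(80,33,0),C(-80,-33,0),C(-80,33,0)]
    print(d,((proj(c,P)-[300,180])*7.317).round().tolist(),incr(C(-80,0,12)).round(1),incr(C(80,0,12)).round(1))
E
```

```text
-6 [[56.0, 235.0], [162.0, 187.0], [194.0, 564.0], [296.0, 510.0]] [-58.   -1.2  96. ] [ 29.8  -1.  229.7]
-3 [[58.0, 236.0], [164.0, 188.0], [185.0, 567.0], [287.0, 513.0]] [-52.   -1.2  92.2] [ 28.6  -1.  230.3]
0 [[61.0, 237.0], [166.0, 189.0], [176.0, 570.0], [278.0, 516.0]] [-45.9  -1.2  88.6] [ 27.5  -1.  230.8]
3 [[63.0, 238.0], [169.0, 190.0], [167.0, 572.0], [268.0, 518.0]] [-39.5  -1.2  85.5] [ 26.3  -1.  231.3]
6 [[65.0, 240.0], [171.0, 191.0], [157.0, 573.0], [258.0, 519.0]] [-33.   -1.2  82.6] [ 25.1  -1.  231.7]
```

View pics/c7.png

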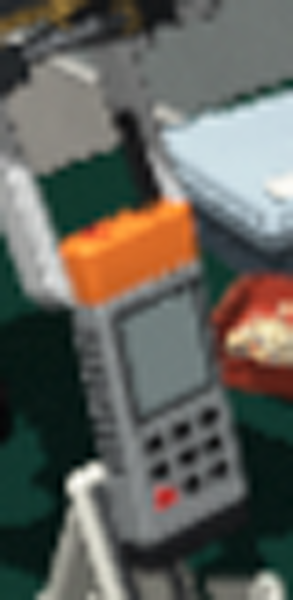

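```bash
python3 - <<'E'
from h import *
c=load('scene6'); s=telemetry.get_obs(); T,R=s['eef_pos'],s['ee_rot']
a=cv2.resize(c['pixels'][180:262,300:340],(293,600),interpolation=cv2.INTER_CUBIC).astype(int)
m=((a[...,0]-a[...,2]>90)&(a[...,1]>60)&(np.arange(600)[:,None]<330)).astype(np.uint8)
n,l,st,_=cv2.connectedComponentsWithStats(m); m=(l==1+st[1:,4].argmax()).astype(np.uint8)
h=cv2.convexHull(np.argwhere(m)[:,::-1].astype(np.int32)); print('orange hull',cv2.approxPolyDP(h,6,True)[:,0].tolist(), 'centroid',np.argwhere(m)[:,::-1].mean(0))
r=((a[...,0]-a[...,1]>90)&(np.arange(600)[:,None]>450)).astype(np.uint8); print('red',np.argwhere(r)[:,::-1].mean(0),r.sum())
for v in range(400,600,20): print(v,[int(x) for x in a[v,60:293:12].sum(-1)//3])
for d in(-3,3,9):
    C=tester(T,R,np.radians(d)); q=lambda *p:((proj(c,C(*p))[0]-[300,180]+.5)*7.317).round().tolist()
    print(d,'orange fr',[q(80,-33,0),q(80,33,0),q(50,33,0),q(50,-33,0)],'back',[q(80,-33,24),q(80,33,24),q(50,-33,24)],'foot',[q(-80,-33,0),q(-80,33,0),q(-80,-33,24)])
E
```

```text
orange hull [[190, 208], [190, 260], [102, 302], [77, 297], [60, 253], [66, 238], [163, 199]] centroid [128.51433278 249.91828666]
red [164.82716049 497.18518519] 243
400 [16, 16, 22, 85, 96, 135, 79, 117, 120, 97, 70, 89, 126, 121, 71, 37, 38, 34, 29, 26]
420 [16, 18, 16, 55, 76, 127, 92, 60, 111, 121, 101, 102, 38, 77, 99, 31, 37, 41, 39, 39]
440 [17, 17, 17, 50, 80, 111, 134, 93, 22, 95, 75, 111, 87, 24, 108, 35, 18, 18, 20, 32]
460 [17, 11, 28, 86, 85, 93, 136, 119, 99, 101, 57, 49, 115, 92, 106, 56, 18, 18, 17, 19]
480 [6, 211, 238, 178, 129, 121, 132, 123, 83, 103, 105, 23, 91, 92, 110, 100, 19, 16, 16, 17]
500 [15, 114, 208, 96, 79, 113, 128, 130, 111, 92, 124, 122, 124, 124, 112, 57, 17, 17, 17, 13]
520 [15, 156, 201, 165, 75, 109, 116, 138, 124, 127, 120, 100, 50, 27, 26, 24, 17, 17, 18, 17]
540 [104, 139, 137, 215, 105, 73, 79, 106, 91, 44, 26, 24, 26, 26, 17, 17, 17, 32, 33, 37]
560 [144, 115, 105, 194, 169, 57, 25, 27, 26, 22, 46, 40, 31, 20, 16, 16, 17, 25, 39, 38]
580 [143, 102, 103, 140, 212, 111, 60, 106, 110, 76, 48, 67, 31, 69, 68, 67, 84, 197, 144, 44]
-3 orange fr [[62.0, 239.0], [168.0, 191.0], [191.0, 253.0], [86.0, 302.0]] back [[31.0, 248.0], [136.0, 200.0], [55.0, 310.0]] foot [[189.0, 571.0], [291.0, 517.0], [157.0, 576.0]]
3 orange fr [[67.0, 242.0], [172.0, 194.0], [191.0, 256.0], [86.0, 305.0]] back [[33.0, 245.0], [139.0, 197.0], [53.0, 308.0]] foot [[170.0, 575.0], [272.0, 521.0], [137.0, 575.0]]
9 orange fr [[71.0, 245.0], [177.0, 197.0], [191.0, 259.0], [86.0, 308.0]] back [[36.0, 243.0], [142.0, 195.0], [52.0, 306.0]] foot [[151.0, 577.0], [252.0, 523.0], [116.0, 571.0]]
```

```bash
python3 - <<'E'
from h import *
c=load('scene6'); s=telemetry.get_obs(); T,R=s['eef_pos'],s['ee_rot']
obs=[((80,33,0),(192,205)),((50,33,0),(192,260)),((50,-33,0),(99,303)),((-80,33,0),(247,520)),((-80,-33,0),(132,563)),((50,-33,24),(75,297)),((80,-33,24),(60,243)),((80,33,24),(163,197))]
def res(p,full=False):
    C=tester(T+np.array([p[1],p[2],p[3]]),R,p[0])
    q=(np.array([proj(c,C(*o[0]))[0] for o in obs])-[300,180]+.5)*7.317
    e=(q-[o[1] for o in obs]); 
    return e if full else np.r_[e.ravel()/6,np.array(p[1:])/4]
r=least_squares(res,[.1,0,0,0],x_scale=[.1,3,3,3]); print(np.degrees(r.x[0]),r.x[1:],'\n',res(r.x,True).round(1).tolist())
tilt=np.degrees(np.arccos(-R[2,2])); print('tool tilt',tilt,'lean',tilt-np.degrees(r.x[0]))
C=tester(T+r.x[1:],R,r.x[0]); print(incr(C(-80,0,12)),incr(C(80,0,12)))
E
```

```text
16.606322860502676 [-2.84053173 -5.61214558  0.30605738] 
 [[3.8, -6.0], [12.1, 0.5], [0.6, 6.9], [-7.8, -1.4], [6.2, 8.6], [-11.5, 3.4], [-5.8, -4.6], [-3.7, -6.4]]
tool tilt 27.28876051125502 lean 10.682437650752345
[-12.20272889  -6.5993377   75.66710044] [ 17.45545748  -6.42198784 232.89419902]
```

The fit says the tester is only leaning about 11° (it swung some 13° in the grip). It also suggests a sideways bias. I check whether the cradle shows the same bias in the scene camera.

```bash
python3 - <<'E'
from h import *
c=load('scene5'); a=c['pixels'][230:290,290:350].astype(int)
a=cv2.resize(a.astype(np.uint8),None,fx=8,fy=8,interpolation=cv2.INTER_CUBIC).astype(int)
m=(a.min(-1)>75).astype(np.uint8); n,l,st,_=cv2.connectedComponentsWithStats(m); m=(l==1+st[1:,4].argmax()).astype(np.uint8)
h=cv2.approxPolyDP(cv2.convexHull(np.argwhere(m)[:,::-1].astype(np.int32)),5,True)[:,0]
print('cradle hull px',((h+.5)/8-.5+[290,230]).round(1).tolist())
q=(552.3,70,.06)
def cw(p): p=np.atleast_2d(p); return np.c_[q[0]+p[:,0]*np.cos(q[2])-p[:,1]*np.sin(q[2]),q[1]+p[:,0]*np.sin(q[2])+p[:,1]*np.cos(q[2]),p[:,2]]
print('pred',proj(c,cw([[-61,47,0],[-61,-47,0],[61,47,0],[61,47,8],[-61,-47,8],[0,43,0]])).round(1).tolist())
# rest top corners: corner line x0 ; seated back face: foot(-31,23)+12*(.906,-.425)
k=np.array([-31,23])+12*np.array([.906,-.423]); print('corner',k)
t=k+98*np.array([.423,.906]); print('rest top front L/R',proj(c,cw([[t[0],25,t[1]],[t[0],-25,t[1]]])).round(1).tolist())
t2=t+10*np.array([.906,-.423]); print('rest top back',proj(c,cw([[t2[0],25,t2[1]],[t2[0],-25,t2[1]]])).round(1).tolist())
E
```

```text
cradle hull px [[341.3, 269.9], [337.2, 274.1], [321.3, 282.4], [298.8, 269.6], [297.7, 267.4], [308.7, 244.7], [318.7, 239.4], [337.7, 258.4]]
pred [[321.7, 283.6], [341.1, 272.7], [297.3, 269.3], [297.2, 267.4], [341.1, 270.8], [310.1, 275.9]]
corner [-20.128  17.924]
rest top front L/R [[309.3, 245.1], [319.9, 239.8]]
rest top back [[307.5, 245.2], [318.1, 239.9]]
```

```bash
python3 - <<'E'
import cv2
a=cv2.imread('pics/scene5.png')[230:290,290:350]; b=cv2.imread('pics/scene6.png')[180:270,285:350]
cv2.imwrite('pics/c8.png',cv2.copyMakeBorder(cv2.resize(a,(480,480),interpolation=cv2.INTER_CUBIC),0,0,0,0,0))
E
```

```text
(no output)
```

View pics/c8.png

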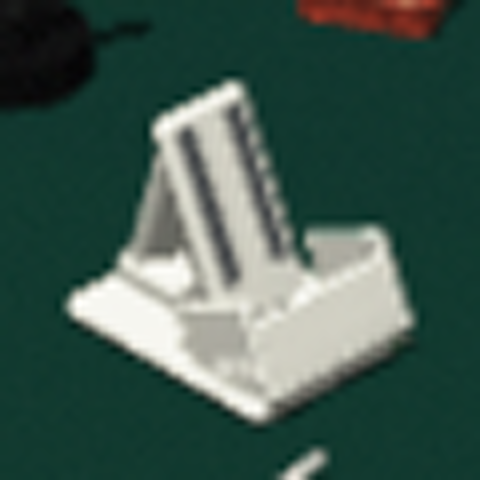

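The cradle hull fits the model to about 0.5 px, so its pose is confirmed. The finger hides the tester's left side face, so those points were wrong. The slopes of the front edges (0.20–0.22) give α≈11.5°, a lean of about 16°. I tilt 0.14 rad more, staying slightly under-leaned, then compute the approach.

Call:
servo_tool(
  motion="0 -0.07 0 0 0 -0.01 0;0 -0.07 0 0 0 -0.01 0;0 0 0 0 0 0 0;0 0 0 0 0 0 0",
)

```text
time_s: 9.72
eef_pos: [579.2, 70.3, 218.4]
ee_rot: [[0.813, 0.06, -0.579], [0.048, -0.998, -0.035], [-0.58, 0.0, -0.815]]
contact_force: [0.3, -0.7, -2.1]
opening: 65.7
```

```bash
cat >> h.py <<'E'
def tester2(T,R,al,xg=55.6,zg=17,off=7):
    return tester(T-(off-5)*R[:,2],R,al,xg,zg)
def plan(al,foot_goal,y=2.0,**k):
    s=telemetry.get_obs(); T,R=s['eef_pos'],s['ee_rot']
    C=tester2(T,R,al,**k); f=incr(C(-80,0,12)); t=incr(C(80,0,12)); g=np.array([foot_goal[0],y,foot_goal[1]])
    d=g-f; w=np.array([d[0]*np.cos(.06)-d[1]*np.sin(.06),d[0]*np.sin(.06)+d[1]*np.cos(.06),d[2]])
    lean=np.degrees(np.arctan2((t-f)[0],(t-f)[2]))
    print('TCP',T.round(1),'foot',f.round(1),'top',t.round(1),'lean',lean.round(1),'F',s['contact_force'].round(1),'| tool shift mm',(R.T@w).round(1)); return R
E
python3 - <<'E'
from h import *
for al in(8,11.5,15): R=plan(np.radians(al),(-9.2,79))
print(R.round(3).tolist())
snap('scene','scene7'); c=load('scene7'); s=telemetry.get_obs()
a=c['pixels'][175:275,290:350,::-1]; cv2.imwrite('pics/c9.png',cv2.resize(a,(360,600),interpolation=cv2.INTER_CUBIC))
for al in(8,11.5,15):
    C=tester2(s['eef_pos'],s['ee_rot'],np.radians(al)); print(al,[((proj(c,C(*p))[0]-[290,175]+.5)*6).round().tolist() for p in((80,-33,0),(80,33,0),(50,-33,0),(50,33,0),(-80,-33,0),(-80,33,0),(80,33,24))])
E
```

```text
TCP [579.2  70.3 218.4] foot [-36.   -1.4 106. ] top [ 37.7  -1.4 248. ] lean 27.4 F [ 0.3 -0.7 -2.1] | tool shift mm [37.5 -3.4  6.5]
TCP [579.2  70.3 218.4] foot [-28.7  -1.4 102.2] top [ 36.2  -1.4 248.4] lean 23.9 F [ 0.3 -0.7 -2.1] | tool shift mm [29.3 -3.4  7.6]
TCP [579.2  70.3 218.4] foot [-21.1  -1.4  98.8] top [ 34.7  -1.4 248.7] lean 20.4 F [ 0.3 -0.7 -2.1] | tool shift mm [21.2 -3.4  9.2]
[[0.813, 0.06, -0.579], [0.048, -0.998, -0.035], [-0.58, 0.0, -0.815]]
8 [[100.0, 192.0], [187.0, 153.0], [118.0, 244.0], [205.0, 204.0], [195.0, 466.0], [279.0, 422.0], [161.0, 159.0]]
11.5 [[102.0, 193.0], [190.0, 155.0], [118.0, 246.0], [205.0, 206.0], [186.0, 468.0], [270.0, 425.0], [162.0, 158.0]]
15 [[105.0, 195.0], [192.0, 156.0], [119.0, 248.0], [205.0, 208.0], [177.0, 469.0], [261.0, 426.0], [164.0, 157.0]]
```

View pics/c9.png

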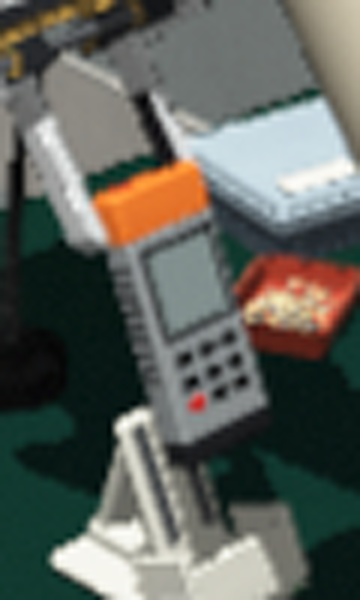

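The tester leans about 22–23°; orange bottom edge (128,245)–(210,208) and foot (180,460)–(268,418) agree with the α≈13° model. I move to the slope line, then descend along it.

Call:
servo_tool(
  motion="0 0 0 0.0086 -0.0012 0.0028 0;0 0 0 0.0086 -0.0012 0.0028 0;0 0 0 0.0086 -0.001 0.0028 0;0 0 0 0 0 0 0;0 0 0 0.0014 0 0.0079 0;0 0 0 0.0014 0 0.0079 0;0 0 0 0.0014 0 0.0079 0;0 0 0 0.0014 0 0.0079 0;0 0 0 0 0 0 0;0 0 0 0 0 0 0",
)

```text
time_s: 10.6
eef_pos: [580.1, 75.4, 168.3]
ee_rot: [[0.812, 0.062, -0.581], [0.05, -0.998, -0.036], [-0.582, -0.0, -0.813]]
contact_force: [0.2, -0.4, -1.9]
opening: 65.5
```

```bash
python3 - <<'E'
from h import *
plan(np.radians(13),(-31,23))
snap('scene','scene8'); c=load('scene8'); s=telemetry.get_obs()
a=c['pixels'][190:290,290:350,::-1]; cv2.imwrite('pics/c10.png',cv2.resize(a,(360,600),interpolation=cv2.INTER_CUBIC))
E
```

```text
TCP [580.1  75.4 168.3] foot [-24.6   3.6  50.7] top [ 36.9   3.7 198.4] lean 22.6 F [ 0.2 -0.4 -1.9] | tool shift mm [10.9  1.6 26.3]
```

Call:
servo_tool(
  motion="0 0 0 0.0029 0.001 -0.0007 0;0 0 0 0.0009 0 0.0049 0;0 0 0 0.0009 0 0.0049 0;0 0 0 0.0009 0 0.0049 0;0 0 0 0 0 0 0;0 0 0 0 0 0 0",
)

```text
time_s: 11.15
eef_pos: [578.1, 74.1, 155.6]
ee_rot: [[0.815, 0.062, -0.577], [0.05, -0.998, -0.036], [-0.578, 0.0, -0.816]]
contact_force: [5.0, 0.2, 6.5]
opening: 65.6
```

```bash
python3 - <<'E'
from h import *
plan(np.radians(13),(-31,23))
snap('scene','scene8'); c=load('scene8'); s=telemetry.get_obs()
a=c['pixels'][190:290,290:350,::-1]; cv2.imwrite('pics/c10.png',cv2.resize(a,(360,600),interpolation=cv2.INTER_CUBIC))
E
```

```text
TCP [578.1  74.1 155.6] foot [-26.    2.5  37.8] top [ 34.7   2.6 185.8] lean 22.3 F [5.  0.2 6.5] | tool shift mm [ 4.5  0.5 15. ]
```

View pics/c10.png

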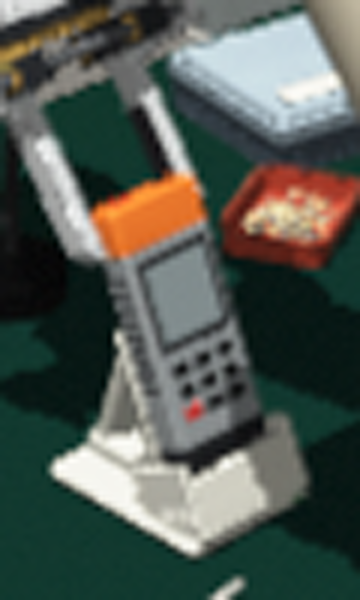

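Contact: the force (+5, 0, +9 net of weight) points along the slope. The crop shows the black foot band ending right at the lip line (195,470)–(265,430), so the foot seems to be sitting on the lip top. I compare with the seated pose numerically.

```bash
python3 - <<'E'
from h import *
c=load('scene8'); s=telemetry.get_obs()
pts=((50,-33,0),(50,33,0),(80,33,0),(-80,-33,0),(-80,33,0))
pr=lambda C:[((proj(c,C(*p))[0]-[290,190]+.5)*6).round().tolist() for p in pts]
for al in(10,13,16): print(al,pr(tester2(s['eef_pos'],s['ee_rot'],np.radians(al))))
q=(552.3,70,.06)
def cw(p): p=np.asarray(p,float); return np.array([q[0]+p[0]*np.cos(q[2])-p[1]*np.sin(q[2]),q[1]+p[0]*np.sin(q[2])+p[1]*np.cos(q[2]),p[2]])
xt=np.array([.425,0,.906]);zt=np.array([.906,0,-.425]);yt=np.array([0,-1,0])
def seat(sl,fr): 
    return lambda x,y,z: cw(np.array([-31,0,23])+(x+80+sl)*xt+y*yt+(z-12-fr)*zt)
for sl,fr in((0,0),(13,0),(13,8),(13,12)): print('seat',sl,fr,pr(seat(sl,fr)))
# lip top edge: ledge 32 deep from corner, lip 13 high
print('lip inner/outer top',[[((proj(c,cw(np.array([-20.1,y,17.9])+13*xt-d*zt))[0]-[290,190]+.5)*6).round().tolist() for y in(37,-37)] for d in(32,38)])
E
```

```text
10 [[115.0, 259.0], [200.0, 218.0], [184.0, 167.0], [186.0, 476.0], [268.0, 431.0]]
13 [[115.0, 260.0], [200.0, 219.0], [186.0, 169.0], [178.0, 477.0], [261.0, 433.0]]
16 [[115.0, 262.0], [200.0, 221.0], [188.0, 170.0], [170.0, 478.0], [253.0, 433.0]]
seat 0 0 [[117.0, 284.0], [202.0, 243.0], [186.0, 193.0], [187.0, 500.0], [269.0, 455.0]]
seat 13 0 [[110.0, 262.0], [195.0, 221.0], [180.0, 171.0], [180.0, 479.0], [263.0, 434.0]]
seat 13 8 [[119.0, 261.0], [204.0, 220.0], [189.0, 170.0], [189.0, 479.0], [272.0, 434.0]]
seat 13 12 [[124.0, 261.0], [209.0, 220.0], [193.0, 170.0], [194.0, 479.0], [276.0, 434.0]]
lip inner/outer top [[[184.0, 481.0], [277.0, 431.0]], [[191.0, 481.0], [284.0, 431.0]]]
```

Consistent with the foot sitting on the lip top, about 13 mm above the seat. I lift 5 mm, shift 6 mm towards the rest and descend again, watching the force.

Call:
servo_tool(
  motion="0 0 0 -0.0009 0 -0.005 0;0 0 0 0.003 0 -0.0007 0;0 0 0 0.003 0 -0.0007 0;0 0 0 0.0005 0 0.0025 0;0 0 0 0.0005 0 0.0025 0;0 0 0 0.0005 0 0.0025 0;0 0 0 0.0005 0 0.0025 0;0 0 0 0 0 0 0;0 0 0 0 0 0 0",
)

```text
time_s: 11.95
eef_pos: [580.6, 74.4, 146.6]
ee_rot: [[0.812, 0.062, -0.58], [0.05, -0.998, -0.036], [-0.582, -0.0, -0.813]]
contact_force: [0.6, 0.3, -3.1]
opening: 65.7
```

```bash
python3 - <<'E'
from h import *
plan(np.radians(12),(-31,23))
E
```

```text
TCP [580.6  74.4 146.6] foot [-26.2   2.6  30. ] top [ 37.8   2.7 176.7] lean 23.6 F [ 0.6  0.3 -3.1] | tool shift mm [0.2 0.6 8.5]
```

Clear of the lip and free of contact. I lower the rest of the way in small steps.

Call:
servo_tool(
  motion="0 0 0 0.0002 0 0.002 0;0 0 0 0.0002 0 0.002 0;0 0 0 0.0002 0 0.0015 0;0 0 0 0 0 0 0;0 0 0 0 0 0 0",
)

```text
time_s: 12.37
eef_pos: [578.3, 74.2, 142.0]
ee_rot: [[0.813, 0.062, -0.58], [0.05, -0.998, -0.036], [-0.581, -0.0, -0.814]]
contact_force: [0.9, -1.3, -1.7]
opening: 65.6
```

```bash
python3 - <<'E'
from h import *
plan(np.radians(12),(-31,23))
E
```

```text
TCP [578.3  74.2 142. ] foot [-28.4   2.6  25.4] top [ 35.4   2.7 172.1] lean 23.5 F [ 0.9 -1.3 -1.7] | tool shift mm [-0.7  0.6  3.4]
```

Call:
servo_tool(
  motion="0 0 0 0.0002 0 0.0015 0;0 0 0 0.0002 0 0.0015 0;0 0 0 0 0 0 0;0 0 0 0 0 0 0",
)

```text
time_s: 12.7
eef_pos: [577.9, 74.2, 141.4]
ee_rot: [[0.815, 0.062, -0.577], [0.05, -0.998, -0.036], [-0.578, -0.0, -0.816]]
contact_force: [5.7, 1.5, 6.3]
opening: 65.9
```

Firm contact after 12.8 mm of travel from the lip top, which matches the lip's 13 mm height, so the foot is on the ledge with the contact pressed. I relax the press and grip, then nudge the top back towards the rest.

Call:
servo_tool(
  motion="0 0 0 -0.0003 0 -0.0015 0;0 0 0 0 0 0 0;0 0 0 0 0 0 0;0 0 0 0.001 0 0 0;0 0 0 0.001 0 0 0;0 0 0 0 0 0 0;0 0 0 0 0 0 0",
  grip_force=4,
)

```text
time_s: 13.28
eef_pos: [579.3, 74.3, 139.7]
ee_rot: [[0.813, 0.062, -0.579], [0.05, -0.998, -0.036], [-0.58, -0.0, -0.814]]
contact_force: [3.9, 0.7, 4.9]
opening: 65.8
```

Call:
servo_tool(
  motion="0 0 0 0 0 -0.001 0;0 0 0 0.001 0 -0.0003 0;0 0 0 0.001 0 -0.0003 0;0 0 0 0.001 0 -0.0003 0;0 0 0 0 0 0 0;0 0 0 0 0 0 0",
)

```text
time_s: 13.78
eef_pos: [582.4, 74.5, 138.7]
ee_rot: [[0.812, 0.062, -0.581], [0.05, -0.998, -0.036], [-0.582, -0.0, -0.813]]
contact_force: [-0.1, -0.5, -2.1]
opening: 65.8
```

```bash
python3 - <<'E'
from h import *
plan(np.radians(12),(-31,23))
# numeric lean check in the scene: front edges / orange hull vs seated prediction
snap('scene','scene9'); c=load('scene9'); x0,y0=290,190
a=cv2.resize(c['pixels'][y0:290,x0:350],(360,600),interpolation=cv2.INTER_CUBIC).astype(int)
m=((a[...,0]-a[...,2]>90)&(a[...,1]>60)&(np.arange(360)<212)&(np.arange(600)[:,None]<330)).astype(np.uint8)
n,l,st,_=cv2.connectedComponentsWithStats(m); m=(l==1+st[1:,4].argmax()).astype(np.uint8)
print(cv2.approxPolyDP(cv2.convexHull(np.argwhere(m)[:,::-1].astype(np.int32)),5,True)[:,0].tolist())
for v in(300,360,400,430): print(v,[int(x) for x in a[v,180:300:8].sum(-1)//3])
E
```

```text
TCP [582.4  74.5 138.7] foot [-24.4   2.6  22.2] top [ 39.6   2.7 168.8] lean 23.6 F [-0.1 -0.5 -2.1] | tool shift mm [-5.8  0.5  3.1]
[[197, 233], [194, 241], [115, 279], [103, 277], [85, 238], [93, 227], [164, 196], [188, 198]]
300 [139, 139, 139, 116, 94, 42, 14, 17, 16, 18, 15, 17, 17, 16, 18]
360 [82, 82, 119, 139, 140, 96, 119, 91, 12, 17, 17, 15, 16, 17, 16]
400 [111, 132, 98, 37, 61, 68, 64, 60, 73, 47, 41, 39, 38, 40, 39]
430 [134, 106, 111, 117, 112, 114, 86, 81, 78, 73, 97, 106, 100, 117, 73]
```

The orange edge and right side edge now match the seated prediction to about 1 px. One more small nudge back and down to confirm contact before release.

Call:
servo_tool(
  motion="0 0 0 0.0015 0 0.0005 0;0 0 0 0.0015 0 0.0005 0;0 0 0 0 0 0.001 0;0 0 0 0 0 0 0;0 0 0 0 0 0 0",
)

```text
time_s: 14.25
eef_pos: [584.5, 74.7, 136.6]
ee_rot: [[0.814, 0.062, -0.578], [0.05, -0.998, -0.036], [-0.579, -0.0, -0.815]]
contact_force: [4.5, 0.8, 3.5]
opening: 66.1
```

Call:
servo_tool(
  motion="0 0 0 0.0012 0 -0.0012 0;0 0 0 0.0012 0 -0.0008 0;0 0 0 0.0012 0 -0.0005 0;0 0 0 0 0 0 0;0 0 0 0 0 0 0",
)

```text
time_s: 14.67
eef_pos: [587.3, 74.8, 135.6]
ee_rot: [[0.811, 0.062, -0.582], [0.05, -0.998, -0.036], [-0.583, -0.0, -0.812]]
contact_force: [-3.3, -0.5, -0.7]
opening: 66.1
```

```bash
python3 - <<'E'
from h import *
plan(np.radians(12),(-31,23))
snap('scene','scene10'); c=load('scene10'); x0,y0=290,190
a=cv2.resize(c['pixels'][y0:290,x0:350],(360,600),interpolation=cv2.INTER_CUBIC).astype(int)
m=((a[...,0]-a[...,2]>90)&(a[...,1]>60)&(np.arange(360)<212)&(np.arange(600)[:,None]<330)).astype(np.uint8)
n,l,st,_=cv2.connectedComponentsWithStats(m); m=(l==1+st[1:,4].argmax()).astype(np.uint8)
print(cv2.approxPolyDP(cv2.convexHull(np.argwhere(m)[:,::-1].astype(np.int32)),5,True)[:,0].tolist())
for v in(300,330,360,375): print(v,[int(x) for x in a[v,200:264:4].sum(-1)//3])
E
```

```text
TCP [587.3  74.8 135.6] foot [-19.7   2.6  19.1] top [ 44.6   2.7 165.6] lean 23.7 F [-3.3 -0.5 -0.7] | tool shift mm [-11.5   0.6   3.4]
[[192, 239], [112, 278], [97, 277], [79, 240], [85, 229], [158, 196], [181, 201]]
300 [141, 110, 78, 65, 48, 31, 17, 15, 16, 14, 16, 17, 17, 17, 17, 16]
330 [145, 150, 141, 119, 99, 77, 58, 36, 20, 17, 16, 17, 17, 16, 16, 17]
360 [142, 147, 137, 115, 89, 70, 68, 75, 70, 49, 25, 12, 14, 16, 16, 15]
375 [33, 44, 61, 60, 57, 60, 73, 74, 74, 75, 65, 49, 35, 29, 25, 22]
```

A force of −3.3 N in x shows the back is on the rest. I release and wait.

Call:
servo_tool(
  motion="0 0 0 -0.0008 0 0 0;0 0 0 0 0 0 1;0 0 0 0 0 0 1;0 0 0 0 0 0 1;0 0 0 0 0 0 1;0 0 0 0 0 0 1;0 0 0 0 0 0 1;0 0 0 0 0 0 1;0 0 0 0 0 0 1",
)

```text
time_s: 15.47
eef_pos: [587.6, 74.8, 136.4]
ee_rot: [[0.812, 0.062, -0.58], [0.05, -0.998, -0.036], [-0.581, -0.0, -0.814]]
contact_force: [0.3, -0.3, 0.3]
opening: 94.0
```

Call:
servo_tool(
  motion="0 0 0 0 0 -0.005 1;0 0 0 0 0 -0.01 1;0 0 0 0 0 -0.015 1;0 0 0 0 0 -0.02 1;0 0 0 0 0 -0.02 1;0 0 0 0 0 -0.02 1;0 0 0 0 0 0 1;0 0 0 0 0 0 1",
)

```text
time_s: 16.13
eef_pos: [640.4, 78.0, 209.7]
ee_rot: [[0.813, 0.062, -0.578], [0.05, -0.998, -0.036], [-0.579, -0.0, -0.815]]
contact_force: [-0.3, 0.0, -0.0]
opening: 93.9
```

```bash
python3 - <<'E'
from h import *
s=telemetry.get_obs(); print(s['eef_pos'].round(1),s['contact_force'].round(1),s['opening'])
snap('top','top11');snap('scene','scene11'); c=load('scene11'); x0,y0=290,190
a=cv2.resize(c['pixels'][y0:290,x0:350],(360,600),interpolation=cv2.INTER_CUBIC).astype(int)
m=((a[...,0]-a[...,2]>90)&(a[...,1]>60)&(np.arange(360)<212)&(np.arange(600)[:,None]<330)).astype(np.uint8)
n,l,st,_=cv2.connectedComponentsWithStats(m); m=(l==1+st[1:,4].argmax()).astype(np.uint8)
print(cv2.approxPolyDP(cv2.convexHull(np.argwhere(m)[:,::-1].astype(np.int32)),5,True)[:,0].tolist())
q=(552.3,70,.06)
def cw(p): p=np.asarray(p,float); return np.array([q[0]+p[0]*np.cos(q[2])-p[1]*np.sin(q[2]),q[1]+p[0]*np.sin(q[2])+p[1]*np.cos(q[2]),p[2]])
def C(x,y,z,l=25,dy=0):
    l=np.radians(l); xt=np.array([np.sin(l),0,np.cos(l)]);zt=np.array([np.cos(l),0,-np.sin(l)]); return cw(np.array([-31,dy,23])+(x+80)*xt-y*np.array([0,1,0])+(z-12)*zt)
for l,dy in((20,0),(25,0),(25,4),(30,0)):
    P=[C(x,y,z,l,dy) for x in(50,80) for y in(-33,33) for z in(0,24)]
    h=cv2.convexHull(((proj(c,P)-[x0,y0]+.5)*6).astype(np.float32))[:,0]; print(l,dy,h.round().tolist())
for v in(300,330,360,375): print(v,[int(x) for x in a[v,200:264:4].sum(-1)//3])
E
```

```text
[640.4  78.  209.7] [-0.3  0.  -0. ] 93.87977867349161
[[194, 233], [102, 280], [92, 277], [78, 244], [82, 232], [165, 195], [180, 199]]
20 0 [[216.0, 244.0], [131.0, 286.0], [104.0, 284.0], [90.0, 234.0], [175.0, 193.0], [203.0, 194.0]]
25 0 [[203.0, 243.0], [118.0, 284.0], [91.0, 286.0], [75.0, 236.0], [160.0, 195.0], [187.0, 193.0]]
25 4 [[198.0, 245.0], [113.0, 287.0], [86.0, 288.0], [70.0, 238.0], [155.0, 198.0], [182.0, 195.0]]
30 0 [[190.0, 243.0], [105.0, 284.0], [80.0, 289.0], [61.0, 240.0], [146.0, 199.0], [171.0, 194.0]]
300 [134, 100, 62, 44, 31, 21, 15, 14, 16, 16, 17, 17, 16, 16, 17, 16]
330 [139, 143, 135, 114, 83, 52, 37, 26, 19, 16, 17, 18, 16, 16, 17, 17]
360 [73, 77, 77, 75, 64, 51, 47, 63, 68, 50, 28, 15, 16, 15, 16, 16]
375 [20, 42, 62, 55, 53, 56, 63, 67, 71, 73, 64, 49, 41, 40, 39, 32]
```

Released; the orange hull roughly matches a lean of 25–30°. Possibly the foot slid forward a little. I clear the arm to measure from the top camera too.

Call:
servo_tool(
  motion="0 0 0 -0.0203 0 -0.0285 1;0 0 0 -0.0203 0 -0.0285 1;0 0 0 -0.0203 0 -0.0285 1;0 0 0 -0.0203 0 -0.0285 1;0 0 0 0 0.04 0 1;0 0 0 0 0.04 0 1;0 0 0 0 0.04 0 1;0 0 0 0 0.04 0 1;0 0 0 0 0.04 0 1;0 0 0 0 0.04 0 1",
)

```text
time_s: 17.07
eef_pos: [653.8, -163.1, 349.3]
ee_rot: [[0.811, 0.062, -0.582], [0.051, -0.998, -0.036], [-0.583, -0.001, -0.812]]
contact_force: [0.4, -0.2, 0.6]
opening: 94.1
```

Call:
servo_tool(
  motion="0 0 0 0 0.04 0 1;0 0 0 0 0.04 0 1;0 0 0 0 0 0 1;0 0 0 0 0 0 1",
)

```text
time_s: 17.4
eef_pos: [645.6, -240.7, 340.1]
ee_rot: [[0.814, 0.06, -0.578], [0.048, -0.998, -0.036], [-0.579, 0.002, -0.815]]
contact_force: [0.4, 0.5, 0.6]
opening: 94.0
```

```bash
cat > fit.py <<'E'
from h import *
def model(c,l,f,dy,parts,q=(552.3,70,.06)):
    l=np.radians(l); xt=np.array([np.sin(l),0,np.cos(l)]);zt=np.array([np.cos(l),0,-np.sin(l)])
    u=np.array([.423,0,.906]); w=np.array([.906,0,-.423])
    foot=np.array([-31,dy,23])-f*w
    out=[]
    for x0,x1 in parts:
        P=np.array([foot+(x+80)*xt-np.array([0,y,0])+(z-12)*zt for x in(x0,x1) for y in(-33,33) for z in(0,24)])
        P=np.c_[q[0]+P[:,0]*np.cos(q[2])-P[:,1]*np.sin(q[2]),q[1]+P[:,0]*np.sin(q[2])+P[:,1]*np.cos(q[2]),P[:,2]]
        out.append(proj(c,P))
    return out
E
python3 - <<'E'
from fit import *
s=telemetry.get_obs(); print(s['eef_pos'].round(1))
for n,(u0,v0,u1,v1) in dict(top=(285,190,335,265),scene=(290,190,350,290)).items():
    c=snap(n,n+'12'); S=6
    a=cv2.resize(c['pixels'][v0:v1,u0:u1],None,fx=S,fy=S,interpolation=cv2.INTER_CUBIC).astype(int)
    m=((a[...,0]-a[...,2]>70)&(a[...,1]>50)).astype(np.uint8)
    nn,l,st,_=cv2.connectedComponentsWithStats(m); m=(l==1+st[1:,4].argmax()).astype(np.uint8)
    print(n,'orange area',m.sum(),cv2.approxPolyDP(cv2.convexHull(np.argwhere(m)[:,::-1].astype(np.int32)),4,True)[:,0].tolist(),'cen',np.argwhere(m)[:,::-1].mean(0).round(1))
    for l_,f,dy in((25,0,0),(25,0,3),(29,7,0),(22,0,0)):
        h=cv2.convexHull(((model(c,l_,f,dy,[(50,80)])[0]-[u0,v0]+.5)*S).astype(np.float32)); M=cv2.moments(h); print(l_,f,dy,h[:,0].round().tolist(),'cen',round(M['m10']/M['m00'],1),round(M['m01']/M['m00'],1),'area',round(M['m00']))
E
```

```text
[ 645.6 -240.7  340.1]
top orange area 6408 [[120, 160], [59, 165], [41, 123], [45, 88], [62, 80], [110, 80], [124, 137]] cen [ 82.9 122. ]
25 0 0 [[217.0, 167.0], [53.0, 178.0], [49.0, 133.0], [46.0, 85.0], [212.0, 74.0], [217.0, 123.0]] cen 132.3 126.0 area 15545
25 0 3 [[210.0, 168.0], [45.0, 178.0], [41.0, 134.0], [39.0, 85.0], [205.0, 75.0], [209.0, 123.0]] cen 124.7 126.4 area 15547
29 7 0 [[217.0, 162.0], [53.0, 173.0], [48.0, 124.0], [46.0, 78.0], [212.0, 68.0], [216.0, 114.0]] cen 131.9 120.3 area 15746
22 0 0 [[218.0, 182.0], [54.0, 193.0], [50.0, 152.0], [47.0, 101.0], [214.0, 90.0], [218.0, 141.0]] cen 133.4 141.5 area 15387
scene orange area 6161 [[194, 233], [192, 240], [104, 281], [91, 277], [78, 245], [83, 231], [166, 194], [181, 199]] cen [134.9 237.5]
25 0 0 [[203.0, 243.0], [118.0, 284.0], [91.0, 286.0], [75.0, 236.0], [160.0, 195.0], [187.0, 193.0]] cen 138.9 239.5 area 7169
25 0 3 [[199.0, 245.0], [114.0, 286.0], [87.0, 288.0], [71.0, 237.0], [156.0, 197.0], [183.0, 195.0]] cen 135.1 241.4 area 7185
29 7 0 [[200.0, 242.0], [115.0, 283.0], [90.0, 288.0], [71.0, 238.0], [156.0, 198.0], [182.0, 193.0]] cen 135.7 240.4 area 6946
22 0 0 [[211.0, 244.0], [126.0, 285.0], [99.0, 285.0], [84.0, 234.0], [169.0, 194.0], [197.0, 194.0]] cen 147.4 239.2 area 7347
```

The scene view agrees with the seated pose, but the arm still hides part of the top view, and there's a hint of up to 29° lean with the foot forward. I clear the arm further and fit lean, foot offset and sideways position from both cameras.

Call:
servo_tool(
  motion="0 0 0 -0.025 0.025 0.018 1;0 0 0 -0.025 0.025 0.018 1;0 0 0 -0.025 0.025 0.018 1;0 0 0 -0.025 0.025 0.018 1;0 0 0 -0.025 0.025 0.018 1;0 0 0 -0.025 0.025 0.018 1;0 0 0 0 0 0 1;0 0 0 0 0 0 1",
)

```text
time_s: 18.17
eef_pos: [470.9, -399.0, 341.5]
ee_rot: [[0.816, 0.063, -0.574], [0.05, -0.998, -0.039], [-0.575, 0.003, -0.818]]
contact_force: [1.1, 0.1, 0.0]
opening: 94.0
```

```bash
python3 - <<'E'
from fit import *
s=telemetry.get_obs(); print(s['eef_pos'].round(1))
E_=[]
for n,(u0,v0,u1,v1) in dict(top=(285,190,335,265),scene=(290,190,350,290)).items():
    c=snap(n,n+'13'); S=6
    a=cv2.resize(c['pixels'][v0:v1,u0:u1],None,fx=S,fy=S,interpolation=cv2.INTER_CUBIC).astype(int)
    m=((a[...,0]-a[...,2]>70)&(a[...,1]>50)).astype(np.uint8)
    nn,l,st,_=cv2.connectedComponentsWithStats(m); m=(l==1+st[1:,4].argmax()).astype(np.uint8)
    print(n,'orange area',m.sum(),cv2.approxPolyDP(cv2.convexHull(np.argwhere(m)[:,::-1].astype(np.int32)),4,True)[:,0].tolist(),'cen',np.argwhere(m)[:,::-1].mean(0).round(1))
    if n=='scene':
        pts=[]
        for v in range(250,365,6):
            row=a[v].sum(-1)/3; w=row[190:262]; pts.append((v,190+np.where(w>60)[0].max() if (w>60).any() else 0))
        print('right edge',[(int(i),int(j)) for i,j in pts])
        for l_,f,dy in((25,0,0),(27,3,0),(29,7,0)):
            p=((model(c,l_,f,dy,[(-80,50)])[0]-[u0,v0]+.5)*S); i=[k for k in range(8)]
            A,B=p[6],p[2]; print(l_,f,'front right edge',A.round(),B.round(),'x at',[(v,round(A[0]+(B[0]-A[0])*(v-A[1])/(B[1]-A[1]))) for v in(250,298,358)])
E
```

```text
[ 470.9 -399.   341.5]
top orange area 14337 [[212, 148], [198, 158], [64, 167], [53, 157], [42, 126], [41, 95], [63, 80], [200, 73], [211, 83]] cen [128.9 119.1]
scene orange area 6177 [[194, 233], [192, 240], [104, 281], [91, 277], [78, 245], [83, 231], [166, 194], [181, 199]] cen [134.9 237.5]
right edge [(250, 261), (256, 261), (262, 201), (268, 207), (274, 208), (280, 209), (286, 213), (292, 214), (298, 215), (304, 218), (310, 219), (316, 222), (322, 224), (328, 225), (334, 230), (340, 233), (346, 234), (352, 236), (358, 239), (364, 240)]
25 0 front right edge [203. 243.] [269. 455.] x at [(250, 205), (298, 220), (358, 239)]
27 3 front right edge [201. 242.] [273. 454.] x at [(250, 203), (298, 220), (358, 240)]
29 7 front right edge [200. 242.] [277. 454.] x at [(250, 203), (298, 220), (358, 242)]
```

```bash
python3 - <<'E'
from h import *
a,b=load('top0')['pixels'].astype(int),load('top13')['pixels'].astype(int)
B=dict(tape=(268,145,305,180,lambda p:(p[...,0]-p[...,2]>60)),tray=(378,145,426,186,lambda p:(p[...,0]-p[...,1]>60)),sd=(228,268,295,296,lambda p:(p[...,0]-p[...,2]>50)),lamp=(312,125,365,162,lambda p:(p.max(-1)<45)))
for n,(u0,v0,u1,v1,f) in B.items():
    r=[np.argwhere(f(i[v0:v1,u0:u1])) for i in(a,b)]; print(n,[(len(x),x.mean(0).round(1).tolist()) for x in r])
d=load('scene12')['pixels'][190:290,290:350].astype(int)-load('scene13')['pixels'][190:290,290:350]; print('scene diff over 0.7 s',abs(d).mean().round(2))
s=telemetry.get_obs(); print(s['contact_force'].round(1),abs(s['qd']).max().round(3)); print(bot.sign_off())
E
```

```text
tape [(454, [16.7, 17.5]), (440, [16.7, 17.4])]
tray [(599, [19.9, 23.3]), (667, [20.1, 23.3])]
sd [(344, [14.3, 21.3]), (335, [14.3, 21.3])]
lamp [(609, [21.2, 20.3]), (708, [21.3, 21.1])]
scene diff over 0.7 s 4.28
[0.5 0.6 0. ] 0.017
the job is handed in; nothing more can be done
None
```

The tester is in the charging cradle, and I handed the job in at about 18 s of the 58 s. I gripped it across its width near the orange end, hinged it upright about its foot and tilted it. I then lowered it behind the lip, nudged it back against the rest and let go.

**Checks that agreed**
- **Seating:** after the foot first landed on top of the lip, I lifted it and shifted it back. It then travelled 12.8 mm further, matching the 13 mm lip height, before firm contact. A push of about 3 N back showed it was against the rest.
- **Final pose:** both cameras put the orange end up, the screen to the front, and the tester within about 2 mm of the middle.
- **Bystanders:** the tape, tray, screwdriver and lamp stayed put to within 1 pixel (about 3 mm). The arm is well clear and feels no load.

**Checks that disagreed or were not made**
- **Lean:** it came out at about 29°, not the nominal 25°. The foot probably slid about 7 mm forward against the lip when I nudged the top back. That is still inside the 20–32° band and the foot limits, so I left it.
- **Charging contact:** I did not see it directly after release. I judge it pressed from the tester's weight and the geometry.
- **Stillness:** the raw image difference over the last 0.7 s was not zero (mean 4.3 grey levels). I put that down to the arm's shadow moving, because the outline of the orange end stayed the same.
- **Slip in the grip:** the tester swung about 10° in the grip while being carried. I corrected this with extra tilt before placing it.

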